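Hand a paper tube through the counter window

ROBOT

A 6-joint arm with a two-finger parallel gripper is mounted at the origin on the work surface. World frame = base frame: x ahead of the robot, y to its left, z up, the work surface at z = 0. Lengths are in mm, angles in rad, forces in N, time in s.
With the tool pointing down it reaches from about 275 to 825 mm from the base axis. Payload 5.2 kg.
Tool frame: the origin (TCP) lies at the very end of the fingers, on their centre line; the grasp point (between the pads) lies 19 mm behind it; z points along the fingers, y is the direction in which the jaws open and shut (so a half turn about z gives the same grasp; the last joint's range is limited). The gripper opens to 93 mm and grips with 3 to 60 N. Pads are 15 mm wide; open, the fingers measure 128 mm over their backs; the gripper's body (75 mm by 188 mm) begins 65 mm behind the grasp point.
Start: joints at [1.098, 0.259, 1.535, -0, 1.348, -0.203], TCP at [146.574, 530.114, 218.653] pointing down, gripper open.
Joint ranges: [-3.14, 3.14], [-0.91, 2.08], [0.19, 2.58], [-1.22, 4.36], [0.22, 2.71], [-3.12, 3.12]. Speed limits (rad/s): [2.57, 2.57, 3.14, 3.14, 3.14, 3.14].

INTERFACE

Orientations are given as [roll, pitch, yaw] about the fixed x, y, z axes, in that order (R = Rz(yaw) Ry(pitch) Rx(roll)).
In Python, from bench import robot gives the robot as it stands. The module is installed in compiled form; this text tells all that it offers. Calls block until the motion is done:
- robot.move_ptp(position, orientation): joint-space move of the TCP to a pose.
- robot.move_linear(position, ori=None, speed=150, f_stop=None): straight line of the TCP; ori=None keeps the orientation; speed is the mean speed in mm/s. With f_stop (N) it stops when the force on the tool has changed by that much, and returns True; else False.
- robot.move_j(angles): joint-space move.
- robot.move_gripper(opening): opening from 0.0 (shut) to 1.0 (fully open); the grip force is fixed at half the most; returns when the fingers have stopped.
- robot.sleep(seconds).
- robot.inverse_kinematics(position, orientation): joint angles nearest the present ones, or None.
- robot.get_image(name): name is "scene" or "top" or "wrist"; returns a dict with "img" (384x512x3 uint8, blue, green, red), "fovy" (degrees; the focal length in pixels is half the picture's height over the tangent of half this angle, whatever the lens; pixels are square), "cx", "cy" (the principal point, pixels), "eye" and "orientation" of the camera in the world. Camera axes: x right, y down, z forward; pixel columns grow to the right and rows downward; lengths in mm; the calibration is good to about 2 mm. A picture is of the moment at which its call begins. There is no depth.
A pose or a line that the arm cannot do raises robot.MotionError and nothing moves.
- robot.hand_in(): hands the job in, once; it reports no verdict.
Readings, each from a call of its own:
- robot.current_t(): time.
- robot.current_qpos(): joint angles.
- robot.current_joint_vel(): joint speeds.
- robot.current_joint_efforts(): joint torques, N m.
- robot.current_tcp_pos(): TCP position.
- robot.current_eef_rot(): TCP orientation.
- robot.current_contact_force(): force on the tool from outside, world axes, zero at the start.
- robot.current_ft_torque(): the same for the moment, N m.
- robot.current_gripper_width(): opening from 0.0 (shut) to 1.0 (fully open).
Only numpy, scipy, OpenCV 4.12 (cv2) and the standard library are available. Lean on these libraries where they do the work, as an engineer would, in place of code of your own. Each camera call takes 0.05 s, during which the arm holds its last target.

TASK

Draw the cardboard tube with the red caps up out of the rack, tilt it, pass it end first through the window in the counter screen and hold it out to the customer: finish while still holding it in the gripper, still, with more than half of its length on the customer's side, touching neither the screen nor the counter. Do not bang the screen, and leave the other two tubes and the two coin rolls undisturbed.

Things in the scene. Friction and masses are not known exactly. Their poses are not given: they have to be found in the camera images.
- tube_red: The tube to hand over: kraft-cardboard tube, dia 36 mm, length 260 mm, 70 to 140 g, stiff, with a red cap 22 mm long at either end. It stands upright in one of the rack's three holes, its underside 12 mm and its top 272 mm above the counter. Origin: centre of its underside; z runs up along the tube.
- red_foot (a point): Centre of the lower end face of the red-capped tube (its origin).
- red_middle (a point): Point on the red-capped tube's axis at half its length, 130 mm from either end.
- red_top (a point): Centre of the upper end face of the red-capped tube, 260 mm above its foot.
- tube_blue: A kraft-cardboard tube like the one with red caps (dia 36, length 260 mm), with blue end caps, standing in the rack. Origin: centre of its underside, z along the tube. To be left standing in the rack.
- tube_green: A kraft-cardboard tube like the one with red caps (dia 36, length 260 mm), with green end caps, standing in the rack. Origin: centre of its underside, z along the tube. To be left standing in the rack.
- rack: Wooden tube rack, fixed, on the staff (robot) side, to the robot's left: 270 mm along its x, 90 mm along y, 80 mm high. Three 40 mm holes in a row along x at -85, 0, +85 mm, through its upper board (68 to 80 mm high); the tubes stand on its base board, 12 mm above the counter. Which tube is in which hole varies. Origin: centre of its underside.
- screen: Counter screen, fixed, 480 mm wide along its y: a grey upstand 50 mm thick (its cap 60 mm), 120 mm high, carries an 8 mm clear panel up to 440 mm above the counter, with a window in the middle. Origin: on the counter under the window's middle, in the panel's mid-plane; x is the panel's normal, pointing away from the robot to the customer's side; z up. The counter is level (z = 0) on both sides.
- window (a point): Centre of the black-edged window in the panel, in its mid-plane, 190 mm above the counter; axes as the screen's. The window is 150 mm wide (y -75 to +75 mm) and runs from the upstand's cap, 120 mm above the counter, up to 260 mm.
- roll_a: Paper coin roll standing on the counter on the staff side, to the right: dia 27, height 92 mm, about 300 g. Origin: centre of its underside. Leave alone.
- roll_b: Second paper coin roll, like the first. Origin: centre of its underside. Leave alone.
Not all that is in view belongs to the job. Leave any turquoise look-alike of the tube_red alone.

How it is judged:
By the outcome, as a careful person would: the job done as asked, in the order asked, and still so for the second after the job is handed in, while the arm keeps its last pose, push and grip.
It also fails if it takes over 40 s, if anything falls off the work surface, if the arm or the gripper's body presses on something with over 40 N, if the wrist force passes 120 N, or if a joint passes its speed limit or range.

## Working session

There is one attempt and no reset: what is moved stays moved. The work goes in short steps, each a Python script; the robot and the scene stay as the last script left them, time stands still between calls to the robot, and variables do not carry over. Pictures are saved under pics/ and viewed, and the job is handed in when it is done.

```bash
mkdir -p pics; python3 - <<'E'
from bench import robot
import cv2
for n in ["scene","top","wrist"]:
    d=robot.get_image(n); cv2.imwrite(f"pics/{n}0.png",d["img"])
    print(n,d["fovy"],d["cx"],d["cy"],d["eye"],d["orientation"])
print(robot.current_t(),robot.current_eef_rot(),robot.current_tcp_pos(),robot.current_gripper_width())
E
```

```text
scene 54.07120914233809 257.3638870453045 188.14582522773298 [ 738.41036288 -791.00267855  943.06429368] [-2.32434783  0.01992912  0.22925772]
top 52.77138177119173 254.78306519856545 186.25231255007512 [ 398.32327548  -16.91207439 1250.30692479] [-3.01042277  0.01797752 -1.59937721]
wrist 67.69177318790769 253.3143506375566 190.37553578694187 [ 74.58806657 549.8039507  383.29899815] [ 2.86961830e+00 -1.04731693e-04  1.30195903e+00]
0.15 [-3.14022357e+00 -2.47464774e-04  2.87182799e+00] [146.38560232 529.73852834 218.0292129 ] 0.9974416459205632
```

View pics/scene0.png

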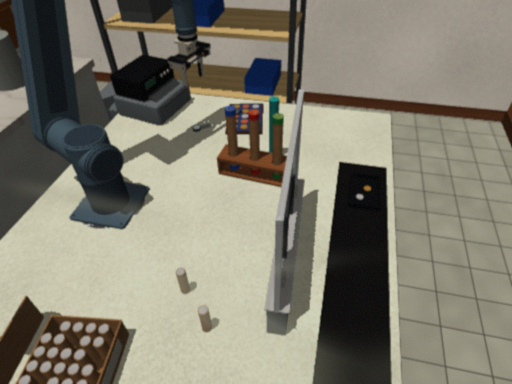

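View pics/top0.png

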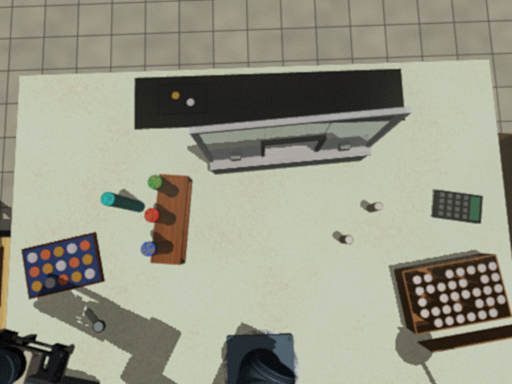

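View pics/wrist0.png

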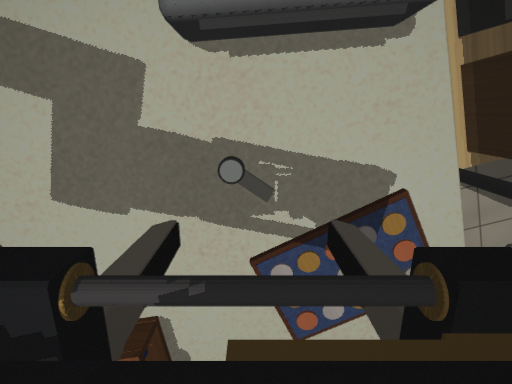

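The candidates for tube_red are:
- Red cap: top (152,215), scene (254,117). This fits the description.
- Turquoise look-alike: top (108,199), scene (274,100).
- Blue: top (148,249). Green: top (155,182).
- Orange discs in the tray, around top (60,265).

I'll measure these and check a crop.

```bash
cat > h.py <<'E'
import numpy as np, cv2
from scipy.spatial.transform import Rotation as Ro
from bench import robot
def cam(n):
    d=robot.get_image(n); d["R"]=Ro.from_euler("xyz",d["orientation"]).as_matrix()
    d["f"]=192/np.tan(np.radians(d["fovy"])/2); d["eye"]=np.array(d["eye"]); return d
def ray(d,u,v):
    r=d["R"]@np.array([(u-d["cx"])/d["f"],(v-d["cy"])/d["f"],1]); return r/np.linalg.norm(r)
def onz(d,u,v,z):
    r=ray(d,u,v); return d["eye"]+r*(z-d["eye"][2])/r[2]
def proj(d,p):
    c=d["R"].T@(np.array(p)-d["eye"]); return d["f"]*c[:2]/c[2]+[d["cx"],d["cy"]]
def tri(d1,p1,d2,p2):
    r1,r2=ray(d1,*p1),ray(d2,*p2); A=np.stack([r1,-r2],1)
    s=np.linalg.lstsq(A,d2["eye"]-d1["eye"],rcond=None)[0]
    a,b=d1["eye"]+s[0]*r1,d2["eye"]+s[1]*r2; return (a+b)/2,np.linalg.norm(a-b)
E
python3 - <<'E'
from h import *
T=cam("top");S=cam("scene")
def crop(d,x0,y0,x1,y1,k,n): cv2.imwrite("pics/"+n,cv2.resize(d["img"][y0:y1,x0:x1],None,fx=k,fy=k,interpolation=cv2.INTER_CUBIC))
crop(T,95,165,205,275,5,"c_top_rack.png"); crop(T,180,100,415,180,3.4,"c_top_scr.png")
crop(S,205,85,305,195,5,"c_sc_rack.png"); crop(S,255,85,315,335,2.4,"c_sc_scr.png")
hsv=lambda d:cv2.cvtColor(d["img"],cv2.COLOR_BGR2HSV)
for d,nm,box in((T,"top",(95,165,205,275)),(S,"scene",(205,85,305,195))):
    h=hsv(d)
    for c,(lo,hi) in dict(red=(172,4),green=(38,70),blue=(105,128)).items():
        H=h[...,0]; m=((H>=lo)|(H<=hi)) if lo>hi else (H>=lo)&(H<=hi)
        m=(m&(h[...,1]>130)&(h[...,2]>70)).astype(np.uint8)
        k=np.zeros_like(m);x0,y0,x1,y1=box;k[y0:y1,x0:x1]=m[y0:y1,x0:x1]
        n,l,s,ce=cv2.connectedComponentsWithStats(k)
        for i in range(1,n):
            if s[i,4]>15: print(nm,c,s[i],ce[i].round(1),onz(d,*ce[i],272).round(1))
E
```

```text
top red [149 208   7   5  17] [151.8 209.6] [476.2 260.5 272. ]
top red [150 210  10  12  66] [155.2 216.5] [458.3 251.6 272. ]
top blue [148 243   8   7  19] [151.9 245.8] [385.1 259.5 272. ]
top blue [ 95 256   4  19  39] [ 96.  266.7] [337.3 399.6 272. ]
scene red [248 111  11  10  55] [252.8 116.2] [469.9 235.1 272. ]
scene red [252 170   7   4  24] [255.2 171.4] [541.9 -33.4 272. ]
scene green [273 116   9   4  17] [276.4 118.1] [547.6 239.3 272. ]
scene blue [245  85  27  10 195] [258.1  89.3] [446.7 412.5 272. ]
scene blue [225 106  10  10  51] [228.9 111. ] [384.  250.3 272. ]
```

```bash
ls pics
```

```text
c_sc_rack.png
c_sc_scr.png
c_top_rack.png
c_top_scr.png
scene0.png
top0.png
wrist0.png
```

View pics/c_top_rack.png

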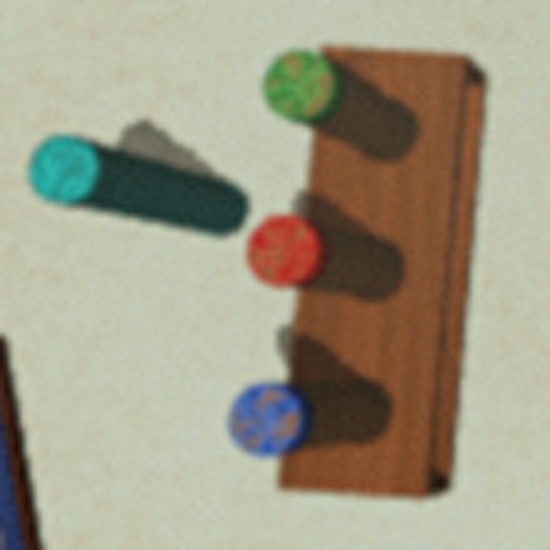

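View pics/c_top_scr.png

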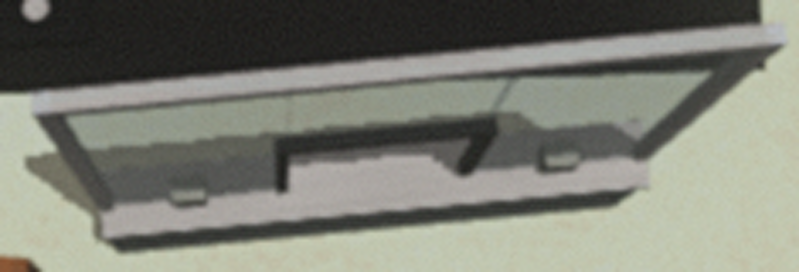

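View pics/c_sc_rack.png

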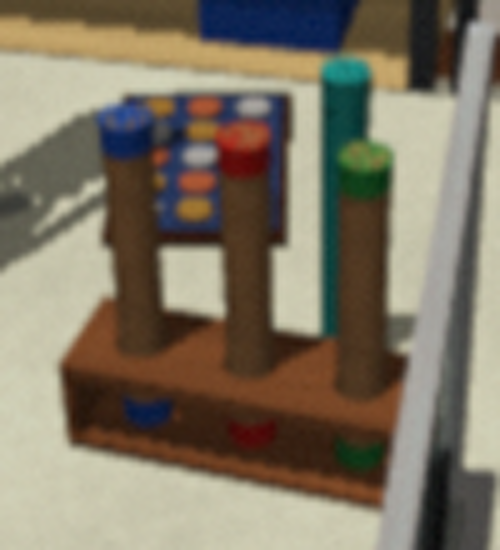

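View pics/c_sc_scr.png

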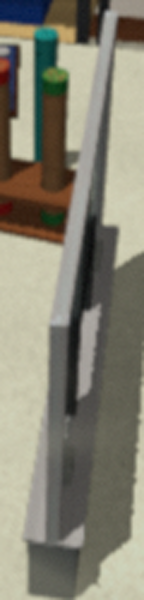

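```bash
python3 - <<'E'
from h import *
T=cam("top");S=cam("scene")
t=lambda x,y:(95+x/5-.4,165+y/5-.4); s=lambda x,y:(205+x/5-.4,85+y/5-.4); c=lambda x,y:(180+x/3.4-.35,100+y/3.4-.35)
g=lambda x,y:(255+x/2.4-.3,85+y/2.4-.3)
for n,a,b in(("g",(301,86),(366,156)),("r",(285,250),(244,134)),("b",(268,419),(126,115))):
    print(n,onz(T,*t(*a),272).round(1),onz(S,*s(*b),272).round(1),*tri(T,t(*a),S,s(*b)))
print("turq",tri(T,t(65,170),S,s(347,72)))
for p in((322,47),(469,57),(430,497),(280,490)): print("rack top",onz(T,*t(*p),80).round(1))
for p in((33,98),(40,114),(780,25),(785,42)): print("rail",onz(T,*c(*p),440).round(1))
for p in((100,206),(102,236),(648,160),(648,186),(120,250),(615,204)): print("cap",onz(T,*c(*p),120).round(1))
print("win top inner L,R", [onz(T,*c(*p),260).round(1) for p in((287,155),(470,138))],"outer",[onz(T,*c(*p),260).round(1) for p in((276,140),(496,120))])
print("win bottom", [onz(T,*c(*p),120).round(1) for p in((287,190),(470,172))])
print("scene rail near", [onz(S,*g(*p),440).round(1) for p in((50,326),(70,326),(104,12),(116,12))])
for p in((375,207),(346,240)): print("roll",onz(T,*p,92).round(0))
print("cap scene",[onz(S,*g(*p),120).round(1) for p in((24,540),(85,543))])
E
```

```text
g [547.3 253.1 272. ] [549.6 253.4 272. ] [548.49213714 253.73507204 271.31583134] 2.232748459630541
r [463.4 260.8 272. ] [464.9 263.9 272. ] [464.47617723 260.88775244 273.46958437] 2.4424678946812426
b [378.9 268.9 272. ] [380.8 271.6 272. ] [380.20518668 269.06312646 273.17495928] 2.786834667171832
turq (array([510.51129949, 380.46418749, 257.38899179]), np.float64(2.537871331469563))
rack top [600.4 293.3  80. ]
rack top [591.3 202.6  80. ]
rack top [326.4 227.5  80. ]
rack top [333.  317.4  80. ]
rail [635.9 132.4 440. ]
rail [625.3 128.  440. ]
rail [ 667.5 -342.7  440. ]
rail [ 656.3 -344.9  440. ]
cap [630.3 133.1 120. ]
cap [603.6 131.7 120. ]
cap [ 655.8 -347.1  120. ]
cap [ 632.7 -345.5  120. ]
cap [590.7 116.1 120. ]
cap [ 617.7 -315.9  120. ]
win top inner L,R [array([636.9, -30.2, 260. ]), array([ 645.6, -171.3,  260. ])] outer [array([649. , -22.1, 260. ]), array([ 659.2, -191.9,  260. ])]
win bottom [array([639.3, -31.1, 120. ]), array([ 650.2, -191.6,  120. ])]
scene rail near [array([ 657.8, -346.7,  440. ]), array([ 672.4, -343.6,  440. ]), array([626. , 129.7, 440. ]), array([639.2, 132.3, 440. ])]
roll [ 478. -357.   92.]
roll [ 383. -265.   92.]
cap scene [array([ 636.1, -348. ,  120. ]), array([ 695.5, -338.1,  120. ])]
```

The crop shows the red-capped tube in the middle hole at about (464,262). Its cap height triangulates to 273 mm against 272 expected. Hole spacing comes out at 84–85 mm. The panel's top rail is 477 mm long, and its middle is at about (648,-107) with yaw about 3.8°. Next I'll check reach for an axial grasp: down over the tube top, then tilt forward.

```bash
cat >> h.py <<'E'
W=np.array([648,-107,190.]); YAW=np.arctan2(662.5-631,130.5+344)
RYAW=np.arctan2(253.7-269.1,548.5-380.2)
def ori(p,yaw,roll):
    # tool z horizontal yaw, pitched down by p; roll=0: jaw horizontal
    z=np.array([np.cos(p)*np.cos(yaw),np.cos(p)*np.sin(yaw),-np.sin(p)])
    y=np.array([-np.sin(yaw),np.cos(yaw),0]); x=np.cross(y,z)
    R=np.stack([x,y,z],1)@Ro.from_euler("z",roll).as_matrix()
    return Ro.from_matrix(R).as_euler("xyz"),z
E
python3 - <<'E'
from h import *
np.set_printoptions(precision=2,suppress=True)
print(YAW,RYAW)
for r in (0,np.pi): 
  o,z=ori(np.pi/2,RYAW,r)
  for zz in(198,310): print("grasp",r,zz,robot.inverse_kinematics([464,262,zz],o))
for p in(0,15,25,35,45):
  for r in(0,np.pi/2,-np.pi/2,np.pi):
    o,z=ori(np.radians(p),YAW,r)
    out=[robot.inverse_kinematics(list(W-z*k),o) for k in(31,120,220,250)]
    print(p,round(r,1),*out)
E
```

```text
0.06628840437621224 -0.09124916232405209
grasp 0 198 [ 0.3   0.24  1.61 -0.    1.29 -1.17]
grasp 0 310 [ 0.3   0.18  1.41 -0.    1.55 -1.17]
grasp 3.141592653589793 198 [ 0.3   0.24  1.61 -0.    1.29  1.97]
grasp 3.141592653589793 310 [ 0.3   0.18  1.41 -0.    1.55  1.97]
0 0 [-0.89  0.77  2.49  2.18  1.64  1.47] None None None
0 1.6 [-0.89  0.77  2.49  2.18  1.64  3.05] None None None
0 -1.6 [-0.89  0.77  2.49  2.18  1.64 -0.1 ] None None None
0 3.1 [-0.89  0.77  2.49  2.18  1.64 -1.67] None None None
15 0 [-0.85  0.39  2.44  2.13  1.13  1.84] None None None
15 1.6 [-0.85  0.39  2.44  2.13  1.13 -2.87] None None None
15 -1.6 [-0.85  0.39  2.44  2.13  1.13  0.27] None None None
15 3.1 [-0.85  0.39  2.44  2.13  1.13 -1.3 ] None None None
25 0 [-0.78  0.2   2.34  1.94  0.82  2.18] [-1.04 -0.02  2.45  1.6   0.95  2.38] [-1.53 -0.32  2.5   1.19  1.35  2.58] [-1.72 -0.41  2.49  1.09  1.53  2.59]
25 1.6 [-0.78  0.2   2.34  1.94  0.82 -2.53] [-1.04 -0.02  2.45  1.6   0.95 -2.33] [-1.53 -0.32  2.5   1.19  1.35 -2.13] [-1.72 -0.41  2.49  1.09  1.53 -2.12]
25 -1.6 [-0.78  0.2   2.34  1.94  0.8
[... 981 characters left out ...]
.83  0.77 -2.88] [-0.94 -0.32  2.04  0.75  1.07 -2.84] [-1.02 -0.37  2.02  0.75  1.18 -2.84]
45 1.6 [-0.62  0.09  2.06  0.99  0.57 -1.43] [-0.74 -0.11  2.07  0.83  0.77 -1.31] [-0.94 -0.32  2.04  0.75  1.07 -1.27] [-1.02 -0.37  2.02  0.75  1.18 -1.27]
45 -1.6 [-0.62  0.09  2.06  0.99  0.57  1.71] [-0.74 -0.11  2.07  0.83  0.77  1.83] [-0.94 -0.32  2.04  0.75  1.07  1.87] [-1.02 -0.37  2.02  0.75  1.18  1.87]
45 3.1 [-0.62  0.09  2.06  0.99  0.57  0.14] [-0.74 -0.11  2.07  0.83  0.77  0.26] [-0.94 -0.32  2.04  0.75  1.07  0.3 ] [-1.02 -0.37  2.02  0.75  1.18  0.3 ]<sys>:0: UserWarning: Gimbal lock detected. Setting third angle to zero since it is not possible to uniquely determine all angles.
```

Joint paths stay continuous for a 35° downward tilt, entering with the jaws vertical so the tube's weight presses on the pads. I'll rise, go above the red tube and check with the wrist camera.

```bash
cat >> h.py <<'E'
RED=np.array([464,261.8]); ODOWN=ori(np.pi/2,RYAW,0)[0]
E
python3 - <<'E'
from h import *
robot.move_linear([146.5,530,350],speed=250)
robot.move_ptp([*RED,340],ODOWN)
d=cam("wrist"); cv2.imwrite("pics/wrist1.png",d["img"])
print(robot.current_t(),robot.current_tcp_pos(),robot.current_qpos())
print(proj(d,[*RED,272]))
for s in(0,1):
    t=cam("scene"); 
cv2.imwrite("pics/scene1.png",t["img"])
E
```

```text
2.6083 [463.3947184  262.70888059 339.92089831] [ 3.05961848e-01  1.74762164e-01  1.35150613e+00  3.51219431e-04
  1.61551929e+00 -1.17496394e+00]
[251.96816933 201.70048607]
```

View pics/wrist1.png

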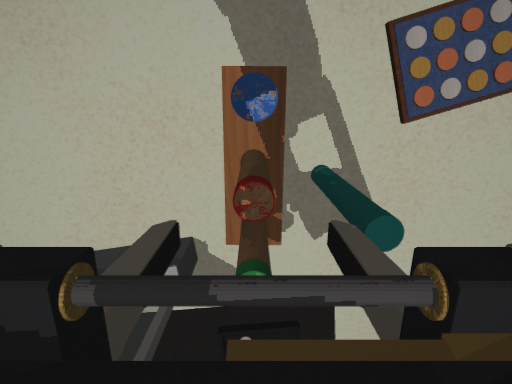

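View pics/scene1.png

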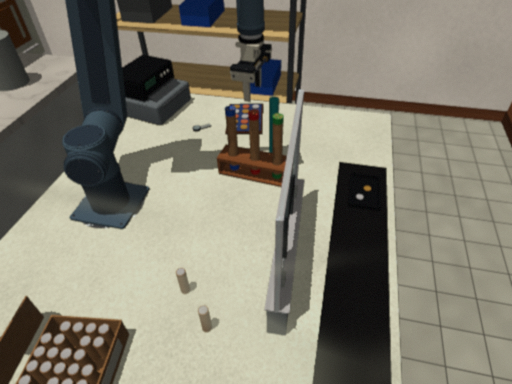

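The wrist view shows the red cap centred at about (254,200), against (252,202) predicted, so within 2 mm. The blue cap is at (254,97), green is below at (253,272), and turquoise at (383,232) is clear of the right finger. I'll descend and grip.

```bash
python3 - <<'E'
from h import *
d=cam("wrist"); p=onz(d,254.3,200,272); print(p)
xy=(RED*2+p[:2])/3; print(xy)
hit=robot.move_linear([*xy,198],ori=ODOWN,speed=90,f_stop=8)
print("hit",hit,robot.current_tcp_pos())
if not hit:
    robot.move_gripper(0.0); print(robot.current_gripper_width(),robot.current_contact_force())
d=cam("wrist"); cv2.imwrite("pics/wrist2.png",d["img"]); print(robot.current_t())
E
```

```text
[462.76777186 264.14191989 272.        ]
[463.58925729 262.58063996]
hit False [463.93321795 262.72031028 198.54885896]
0.38321431130195155 [ 0.0146981  -0.16509411 -0.20726683]
5.4583
```

View pics/wrist2.png

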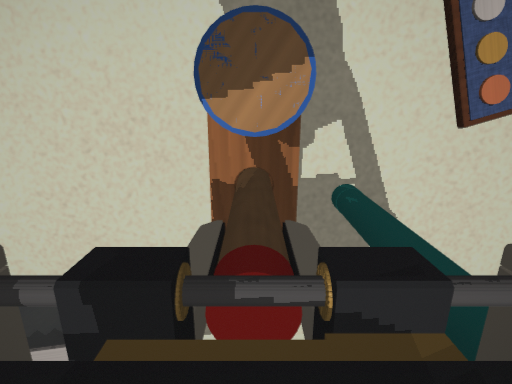

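The opening is 35.6 mm, so the 36 mm tube is held; the red cap sits between the fingers at (253,300). I'll lift it straight up and clear of the rack.

```bash
python3 - <<'E'
from h import *
p=robot.current_tcp_pos()
print(robot.move_linear([p[0],p[1],335],speed=100,f_stop=15),robot.current_contact_force())
robot.move_linear([420,60,345],speed=180)
print(robot.current_t(),robot.current_gripper_width(),robot.current_contact_force(),robot.current_qpos())
for n in("scene","top"): cv2.imwrite(f"pics/{n}3.png",cam(n)["img"])
E
```

```text
False [-0.13383225 -0.44320785 -0.34105259]
8.275 0.38396686287939386 [-0.20332548  0.80246045 -0.16853259] [-1.21562931e-01 -3.42121255e-02  1.56700839e+00  3.74200719e-04
  1.60880790e+00 -1.60145802e+00]
```

View pics/scene3.png

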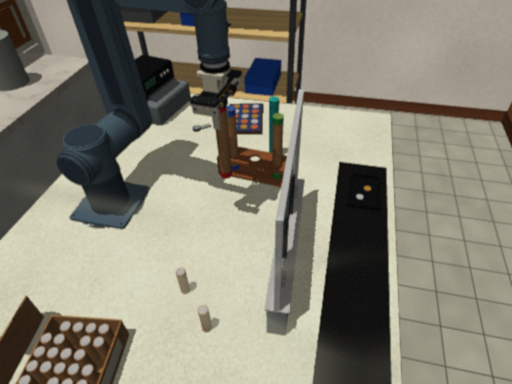

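View pics/top3.png

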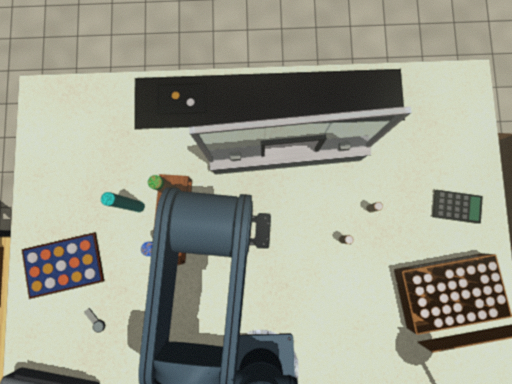

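The tube is clear of the rack, hanging straight with its red foot at scene (224,172). Blue and green still stand in their holes. Now I'll spin about the tube axis so the jaws are vertical once it is tilted, then tilt in front of the window.

```bash
cat >> h.py <<'E'
C=W+[0,0,-3]; P=np.radians(35)
E
python3 - <<'E'
from h import *
np.set_printoptions(precision=2,suppress=True)
of,z=ori(P,YAW,np.pi/2); end=C-z*240; print("staging",end)
wps=[([420,20,350],ori(np.pi/2,YAW,np.pi/2)[0]),([430,-60,350],ori(np.radians(62),YAW,np.pi/2)[0]),(end,of)]
for p,o in wps: print(robot.inverse_kinematics(list(p),o))
for (p,o),s in zip(wps,(40,60,60)):
    robot.move_linear(list(p),ori=o,speed=s); print(robot.current_t(),robot.current_qpos(),robot.current_tcp_pos())
print(robot.current_gripper_width(),robot.current_contact_force())
for n in("scene","top","wrist"): cv2.imwrite(f"pics/{n}4.png",cam(n)["img"])
E
```

```text
staging [ 451.84 -120.02  324.66]
[-0.22 -0.04  1.56  0.    1.62 -0.29]
[-0.7  -0.35  1.9   0.35  1.25 -0.82]
[-1.31 -0.42  2.27  1.01  1.26 -1.69]
9.9417 [-0.22 -0.04  1.56  0.    1.62 -0.29] [419.99  20.17 349.95]
11.4333 [-0.7  -0.35  1.9   0.35  1.25 -0.82] [430.06 -59.96 350.17]
12.725 [-1.31 -0.42  2.27  1.01  1.26 -1.69] [ 451.92 -120.01  324.95]
0.3852771290069103 [-0.57  0.15 -0.74]
```

View pics/scene4.png

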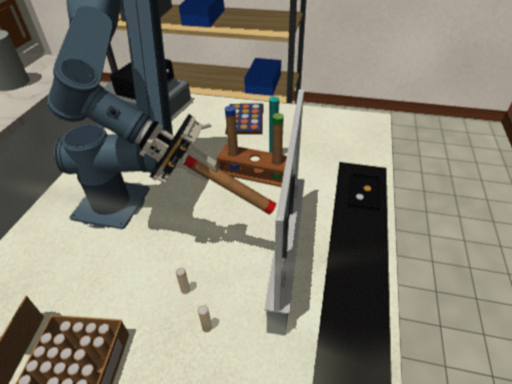

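View pics/top4.png

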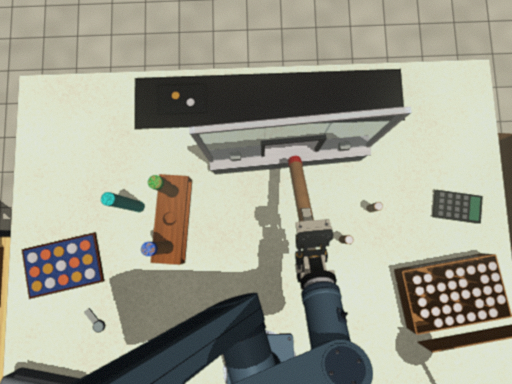

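View pics/wrist4.png

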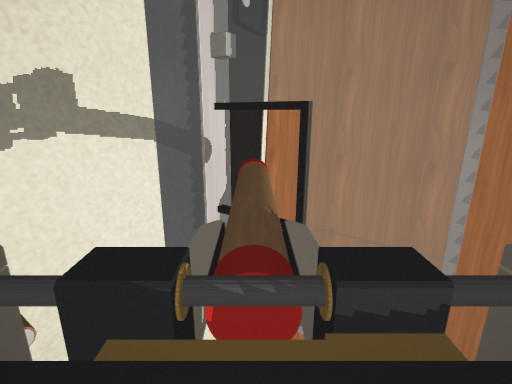

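The tube is tilted, its foot at scene (270,206) and top (295,160), just short of the window. The wrist view shows the window edge corners at about (215,105), (309,103) and (220,210). I'll check those against my screen estimate.

```bash
python3 - <<'E'
from h import *
d=cam("wrist")
n=np.array([np.cos(YAW),np.sin(YAW),0]);e=np.array([-n[1],n[0],0])
for y in(75,-75):
    for z in(120,260): print(y,z,proj(d,[*(W+e*y)[:2],z]).round(1))
def onp(u,v):
    r=ray(d,u,v); p=d["eye"]+r*((W-d["eye"])@n)/(r@n); return [round((p-W)@e,1),round(p[2],1)]
for u,v in((215,106),(302,108),(309,102),(220,210),(298,222)): print(u,v,onp(u,v))
_,z=ori(P,YAW,0); foot=np.array(robot.current_tcp_pos())+z*186; print("foot",foot.round(1),proj(d,foot).round(1))
cv2.imwrite("pics/c4.png",cv2.resize(d["img"][90:240,190:330],None,fx=4,fy=4,interpolation=cv2.INTER_CUBIC))
E
```

```text
75 120 [216.3 111.1]
75 260 [301.9 111.2]
-75 120 [219.4 206.3]
-75 260 [296.8 225.1]
215 106 [np.float64(82.4), np.float64(117.6)]
302 108 [np.float64(78.7), np.float64(260.0)]
309 102 [np.float64(85.6), np.float64(268.8)]
220 210 [np.float64(-81.2), np.float64(121.1)]
298 222 [np.float64(-70.1), np.float64(261.6)]
foot [ 604.  -109.6  218.3] [253.3 172.8]
```

View pics/c4.png

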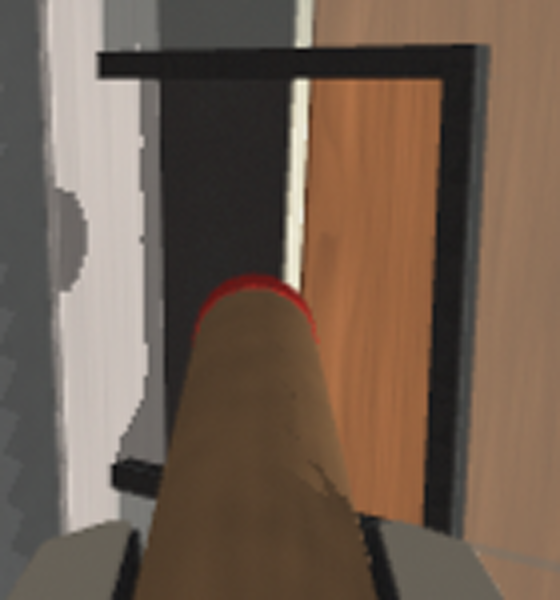

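The window's inner edges sit at row 109.5 and column 300.7, against 111 and 302 predicted, so the fit is good to about 2 mm. I'll insert along the tube axis.

```bash
python3 - <<'E'
from h import *
of,z=ori(P,YAW,np.pi/2)
f=lambda k:list(C-z*k)
print(robot.move_linear(f(34),ori=of,speed=70,f_stop=8))
robot.sleep(.5)
print(robot.current_t(),robot.current_tcp_pos(),robot.current_qpos(),robot.current_gripper_width(),robot.current_contact_force())
for n in("scene","top","wrist"): cv2.imwrite(f"pics/{n}5.png",cam(n)["img"])
E
```

```text
False
16.5167 [ 620.22783013 -108.85567946  206.52069977] [-0.7088125   0.10953307  2.21721739  1.54306456  0.61070143 -2.04891817] 0.3844756401013984 [-0.67736756 -0.61220236 -0.97681224]
```

View pics/scene5.png

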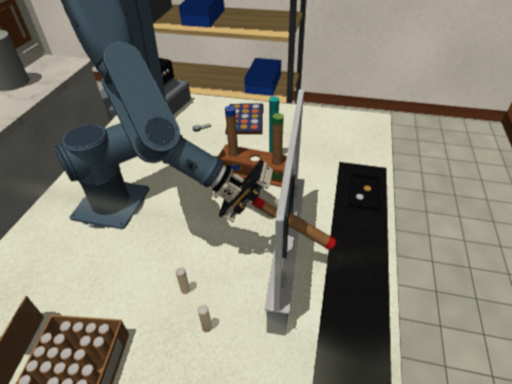

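View pics/top5.png

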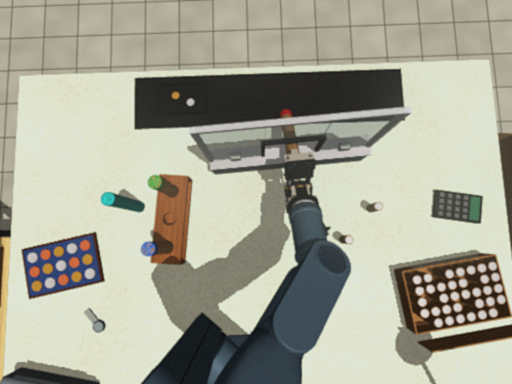

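View pics/wrist5.png

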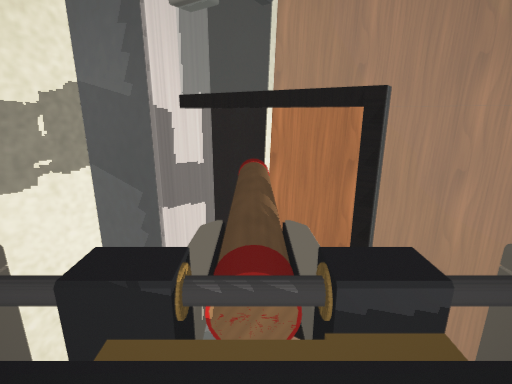

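The tube is through the window with its foot cap at scene (332,243) and top (286,113). The wrist forces are only gravity-sized. I'll triangulate the foot and advance 10 mm for more margin past half.

```bash
python3 - <<'E'
from h import *
of,z=ori(P,YAW,np.pi/2)
print(robot.move_linear(list(C-z*24),ori=of,speed=40,f_stop=6))
robot.sleep(.7)
S,T,Wc=cam("scene"),cam("top"),cam("wrist")
def red(d,b):
    h=cv2.cvtColor(d["img"],cv2.COLOR_BGR2HSV);m=(((h[...,0]<5)|(h[...,0]>172))&(h[...,1]>140)&(h[...,2]>70)).astype(np.uint8)
    k=np.zeros_like(m);k[b[1]:b[3],b[0]:b[2]]=m[b[1]:b[3],b[0]:b[2]]
    n,l,s,c=cv2.connectedComponentsWithStats(k);i=1+s[1:,4].argmax();return c[i],s[i]
a,b=red(S,(315,225,350,265)),red(T,(270,95,300,125));print(a,b)
print("cap centre seen",tri(S,a[0],T,b[0]))
t=np.array(robot.current_tcp_pos());print("tcp",t,"exp cap",t+z*(186-11),"middle",t+z*56)
n=np.array([np.cos(YAW),np.sin(YAW),0]);print("middle past plane",(t+z*56-W)@n)
print(robot.current_t(),robot.current_gripper_width(),robot.current_contact_force(),robot.current_joint_vel().round(4) if hasattr(robot.current_joint_vel(),"round") else robot.current_joint_vel())
cv2.imwrite("pics/scene6.png",cv2.resize(S["img"][80:320,150:400],None,fx=2.4,fy=2.4));cv2.imwrite("pics/wrist6.png",Wc["img"])
E
```

```text
False
(array([333.53333333, 244.52222222]), array([328, 238,  11,  13,  90], dtype=int32)) (array([284.69642857, 109.80357143]), array([280, 107,  12,   8,  56], dtype=int32))
cap centre seen (array([782.16908513, -99.91551939, 100.40303578]), np.float64(4.8469444912097694))
tcp [ 628.37781945 -108.27099957  200.75319041] exp cap [771.4145881  -98.77540798 100.37731405] middle [ 674.14958542 -105.23241026  168.63290997]
middle past plane 26.20923873021401
17.9167 0.3823297822018433 [ 0.57618356 -0.53397457 -1.20720699] [ 0.0023 -0.0003  0.0006 -0.0008  0.0003  0.    ]
```

View pics/scene6.png

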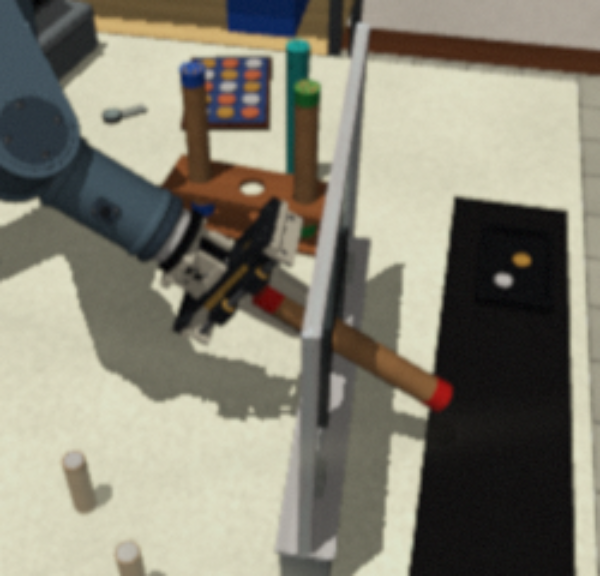

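View pics/wrist6.png

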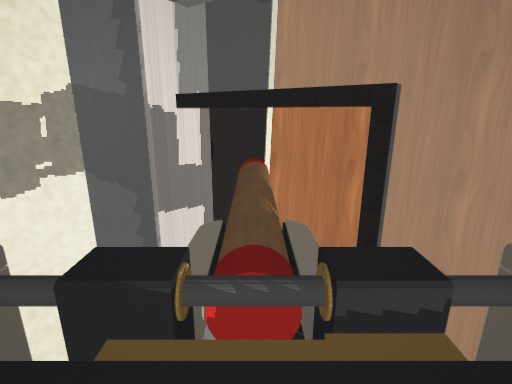

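The held pose checks out:
- **Past half:** the middle is about 26 mm past the panel.
- **Foot cap:** seen at (782,-100,100), against (771,-99,100) expected. The two rays miss by 5 mm, so they agree apart from about 10 mm in x, on the favourable side.
- **Others:** blue, green and both rolls are still standing.

I'm handing in.

```bash
python3 - <<'E'
from bench import robot
print(robot.hand_in())
E
```

```text
the job is handed in; nothing more can be done
None
```

I drew the red-capped tube up out of the rack's middle hole and tilted it to 35° below horizontal. I then passed it foot first through the window, held it there and handed the job in at about 18 s.

**Last checks before handing in:**
- **Past half:** the tube's middle is about 26 mm past the panel's mid-plane, calculated from the arm's position and where I gripped the tube.
- **Grip:** the gripper opening stayed at about 35.6 mm, as expected for the 36 mm tube. The arm was still.
- **Contact:** the force stops set for the lift and the passage through the window never tripped. Wrist forces stayed around 1 N, and in the pictures the tube touches neither the screen nor the counter.
- **Other tubes and rolls:** blue, green and both coin rolls were standing in place in the last pictures.

**One disagreement:** the two-camera measurement put the foot cap about 11 mm further out than the arm's position implies, with the two sight lines missing each other by 5 mm. The error is on the safe side: it would mean slightly more of the tube is on the customer's side.

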